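# Cup on its saucer, tea strainer held over it for pouring

## Robot

A 7-joint arm with a two-finger parallel gripper is mounted at the origin on a cart in front of the work surface, level with it; the furniture and walls round the work are solid. World frame = base frame: x ahead of the robot, y to its left, z up, the work surface at z = 0. Lengths are in m, angles in rad, forces in N, time in s.
With the tool pointing down it reaches from about 0.425 to 0.875 m from the base axis. Payload 8.4 kg.
Tool frame: the origin (TCP) lies at the very end of the fingers, on their centre line; the grasp point (between the pads) lies behind it (robot.grip_depth is the z of the grasp point in the tool frame, in m); z points along the fingers, y is the line along which they close (so a half turn about z gives the same grasp; the last joint's range is limited). The gripper opens to 85 mm and grips with 20 to 120 N. Pads are 22 mm wide; open, the fingers measure 114 mm over their backs; the gripper's body (76 mm by 85 mm) begins 54 mm behind the grasp point. The pads swing forward as they close: fully open they stand 13 mm farther back than shut.
Start: joints at [-1.324, 0.333, 0.04, 1.465, -0.013, 1.343, -0.059], TCP at [0.22, 0.611, 0.231] pointing down, gripper open.
Joint ranges: [-2.58, 2.58], [-0.38, 2.09], [-1.3, 1.39], [0.25, 2.4], [-1.5, 4.64], [0.08, 2.09], [-2.65, 2.65]. Speed limits (rad/s): [2.22, 2.22, 2.79, 2.79, 3.14, 3.14, 3.14].

## Interface

Orientations are given as a unit quaternion [x, y, z, w].
In Python, from bench import sensors, grab_frame, camera_params, order, nets, robot gives the robot as it stands.
- The arm moves only by the tool move_arm, never from a script. Its argument "steps" is a list of rows, each an object of numbers: "dx", "dy", "dz": the shift along the tool's x, y, z in mm; "twist": the turn about the tool's z in rad; "hand": the closure in counts, from 0 (fully open) to 255 (shut). A call has exactly 5 rows; each row shifts and turns the commanded pose from where the row before left it, along the tool's axes as they then stand; what a row does not reach is not made up. A row lasts 1/12 s, in which the tool goes at most 41.7 mm and 7.16 degrees, less where a joint would pass 70% of its speed; a pose out of reach is approached as far as the arm can. A call is refused whole if a number of a shift passes 41.7 or a number of a turn 0.125, either way. A call with a gripper value outside its range is refused whole. The fingers move at their own pace and stop on an object; "newtons" is the grip in N (left out, the last holds). Time passes only in rows, so rows that do not move let the fingers close, or fill a call up. It gives the time, the measured TCP pose, the force, the opening and the grip force at its end, in the units of the state.
- sensors.get_state(): the state, without advancing time (a new reading comes with each control period).
- grab_frame(name): name is "side" or "top" or "wrist"; returns the picture (400x640x3 uint8, red, green, blue); there is no depth.
- camera_params(name): a dict with "mtx" (3x3 intrinsics, pixels), "k1" (the pictures are not rectified: a ray, as slopes to the right and down, at radius r is drawn at 1 + k1 r^2 times it, then the intrinsics apply), "R" (3x3) and "t" (3): a world point X has camera coordinates R X + t. Camera axes: x right, y down, z forward; pixel columns grow to the right and rows downward; lengths in m; the calibration is good to about 2 mm. A picture is of the moment at which its call begins: read the wrist's pose just before it. camera_params takes no time and is no camera call; for the wrist camera it gives the pose at the moment of the call.
- order.finish_job(): hands the job in; it is judged then, once.
Trained networks look in the newest picture that a camera, given by its name, has taken for a name from the list of things; names that differ only in an ending like _2 or _b are one class to them, and where a whole thing is asked for, a point or a joint stands for the part that bears it (a point fixed in the world has none). Each returns a list of dicts, best first, with "conf" (0 to 1); they miss things now and then, are a little off and sometimes report something else, mostly with a low value. They report only what shows in the picture. A call takes as long as a camera call. They do not tell look-alikes from the thing itself.
- nets.find_in(camera, query): "rect" ([left, top, width, height] in pixels, round what is visible of it).
- nets.landmark_of(camera, query): "point" ([column, row] in pixels: a listed point, or the origin of a listed thing).
The state is a dict: "clock": time; "qpos": joint angles; "dq": joint speeds; "effort": joint torques, N m; "eef_pos": TCP position; "ee_rot": TCP orientation; "ft_force": force on the tool from outside, world axes, zero at the start; "wrist_torque": the same for the moment, N m; "opening": opening from 0.0 (shut) to 1.0 (fully open); "finger_force": force on a finger pad.
Only numpy, scipy, OpenCV 4.12 (cv2) and the standard library are available. Lean on these libraries where they do the work, as an engineer would, in place of code of your own. Each camera call takes 0.05 s, during which the arm holds its last target. There are 200 camera calls.

## Task

Tea is about to be poured: set the small white cup gently and upright in the middle of the blue saucer and let go of it, then lift the tea strainer out of its drip cup and carry it over the row of jars to the cup. Hold it there level and centred over the cup's mouth, the bottom of its bowl about a centimetre above the rim and touching nothing, and finish while still holding it. Leave the jars, the teaspoon, the saucer and the drip cup where they stand.

Things in the scene. Friction and masses are not known exactly. Their poses are not given: they have to be found in the camera images.
- cup: small white stoneware cup with one ear handle, loose, 0.27 kg, upright, empty, 56 mm tall. Its round body is 62 mm wide at the rim, 57 mm at the foot, centred 14.5 mm along +y of this origin; the ear points along -y to 45 mm from the origin, 8 mm thick, 7 to 50 mm up. Origin on the underside, z up. The ear points to the robot's right; graspable from above across the body along x.
- cup_base (a point): centre of the underside of the cup's round body
- cup_rim (a point): centre of the cup's mouth, in the plane of its rim, 56 mm above the underside; the mouth is about 50 mm wide
- saucer: blue saucer, loose, 0.22 kg, 114 mm diameter, its outer edge 14 mm high; flat floor of 68 mm diameter, 5 mm above the worktop. Origin at the centre of its underside; z up.
- strainer: steel tea strainer, loose, 0.05 kg: bowl 39 mm wide, 22 mm deep; flat rim 55 mm wide, its top 25 mm above the origin; straight black handle along +y, 12 mm wide, 16 mm thick, from 45 to 121 mm, middle line 30 mm above the origin; hanging loop to 136 mm. Origin: lowest point of the bowl, z up. Starts in the drip cup, rim on its lip, origin 16 mm up, handle to the left or left and away.
- strainer_grip (a point): point inside the strainer's handle, at mid width and thickness, 62 mm along +y and 30 mm above the strainer's origin; a place to pinch it from above across x, firmly, for the bowl outweighs the handle
- drip_cup: small steel beaker that the strainer rests in, loose, 0.22 kg, 38 mm tall, 53 mm outer and 47 mm inner diameter at the lip, wall 3 mm. Origin at the centre of its underside. (Mind the arm's wrist: a boiler hangs over the back of the worktop, underside 0.47 m up, front face at x = 0.72, and a wall shelf over the left, 0.5 m up, from about y = 0.4.)
- sugar_jar: clear glass jar with a pale grey lid, 68 mm diameter, 104 mm tall; loose bystander, one of three that stand in a row, ahead of the robot, between the saucer on the right and the other tea things on the left. Origin at the centre of its underside.
- pepper_jar: slim green-labelled spice jar with a yellow lid, 42 mm diameter, 106 mm tall; loose bystander, one of three that stand in a row, ahead of the robot, between the saucer on the right and the other tea things on the left. Origin at the centre of its underside.
- jar_coffee: glass jar with a black lid, 58 mm diameter, 109 mm tall; loose bystander, one of three that stand in a row, ahead of the robot, between the saucer on the right and the other tea things on the left. Origin at the centre of its underside.
- teaspoon: steel teaspoon, 130 mm long and 26 mm wide, lying on the worktop at the robot's right, nearer than the saucer; bystander. Origin at its middle, underneath.
There are look-alikes about, which are no part of the job. Of the things that look like the strainer, the larger one is meant.

How it is judged:
By the outcome, as a careful person would: the job done as asked, in the order asked, and still so for the second after the job is handed in, while the arm keeps its last pose, push and grip.
It also fails if it takes over 61 s, if anything falls off the work surface, if the arm or the gripper's body presses on something with over 40 N, if the wrist force passes 120 N, or if a joint passes its speed limit or range.

## Working session

There is one attempt and no reset: what is moved stays moved. The work goes in short steps, Python scripts to look and compute and a tool call to move; the robot and the scene stay as the last step left them, time stands still between calls to the robot, and variables do not carry over. Pictures are saved under pics/ and viewed, at most 10 in all, crops included, and the job is handed in when it is done.

Besides the shell and the picture viewer there is one more tool, called after ">>>" by a JSON object that holds its "fn" and its "kwargs", one argument or row to a line. move_arm: Moves the arm, as the interface text tells. Its arguments: {"type":"object","properties":{"steps":{"type":"array"},"newtons":{"type":"number"}},"required":["steps"]}

```bash
mkdir -p pics; ls; cat > h.py <<'E'
import numpy as np, cv2
from bench import sensors, grab_frame, camera_params, order, nets, robot
def proj(cam,X,P=None):
    P=P or camera_params(cam); X=np.atleast_2d(X)
    c=X@np.array(P['R']).T+np.array(P['t']); s=c[:,:2]/c[:,2:]
    s=s*(1+P['k1']*(s**2).sum(1,keepdims=True)); M=np.array(P['mtx'])
    return s@M[:2,:2].T+M[:2,2]
def ray(cam,px,P=None):
    P=P or camera_params(cam); M=np.array(P['mtx'])
    d=np.linalg.solve(M[:2,:2],np.array(px,float)-M[:2,2]); s=d.copy()
    for _ in range(20): s=d/(1+P['k1']*(s@s))
    R=np.array(P['R']); return -R.T@np.array(P['t']), R.T@np.array([*s,1])
def onz(cam,px,z,P=None):
    o,d=ray(cam,px,P); return o+d*(z-o[2])/d[2]
E
python3 - <<'E'
from h import *
print(sensors.get_state(), robot.grip_depth)
for c in ['top','side']:
    im=grab_frame(c); cv2.imwrite(f'pics/{c}0.png',im[:,:,::-1])
    P=camera_params(c); print(c,-np.array(P['R']).T@np.array(P['t']))
    for q,z in [('cup_base',0),('cup_rim',.056),('saucer',0),('strainer',.016),('strainer_grip',.046),('drip_cup',0),('sugar_jar',0),('pepper_jar',0),('jar_coffee',0),('teaspoon',0)]:
        for r in nets.landmark_of(c,q)[:3]:
            if r['conf']>.15: print(q,np.round(r['conf'],2),np.round(r['point']),onz(c,r['point'],z).round(4))
E
```

```text
pics
{'clock': 0.0, 'qpos': array([-1.32419929,  0.33392324,  0.03987995,  1.46627693, -0.01341173,
        1.34333419, -0.05848698]), 'dq': array([-3.32289322e-04,  7.91974626e-05,  7.02762787e-04,  1.04713502e-03,
       -1.25506160e-03,  2.61732215e-04,  2.64429701e-03]), 'effort': array([-3.70330217e-04, -6.58567071e+01,  1.36522852e+00, -4.05555046e+01,
        1.69469404e-02,  1.29142715e-02,  2.53717150e-05]), 'eef_pos': array([0.22018301, 0.61106972, 0.23041063]), 'ee_rot': array([ 1.72044589e-01,  9.85088807e-01, -8.32673067e-04, -9.24264741e-05]), 'ft_force': array([ 0.32717415, -0.0618198 ,  0.71626403]), 'wrist_torque': array([ 0.02701808, -0.03211603, -0.00576878]), 'finger_force': 0.0, 'opening': 0.9975774203943382} -0.0187
top [ 0.359429   -0.02593154  0.99688549]
cup_base 0.81 [269. 154.] [0.5348 0.1008 0.    ]
cup_base 0.32 [233. 202.] [0.4273 0.1837 0.    ]
cup_rim 0.84 [266. 149.] [0.5374 0.0993 0.056 ]
strainer 0.9 [235. 204.] [0.4232 0.1764 0.016 ]
strainer 0.58 [210. 252.] [0.3175 0.232  0.016 ]
strainer_grip 0.92 [206. 201.] [0.4288 0.2341 0.046 ]
strainer_grip
[... 426 characters left out ...]
65952   0.48253085  0.67765766]
cup_base 0.76 [244. 224.] [0.5334 0.102  0.    ]
cup_rim 0.47 [393. 198.] [ 0.3486 -0.1751  0.056 ]
saucer 0.94 [373. 167.] [ 0.5351 -0.2935  0.    ]
strainer 0.95 [245. 300.] [0.3219 0.2242 0.016 ]
strainer 0.9 [240. 257.] [0.4278 0.1735 0.016 ]
strainer 0.47 [315. 201.] [ 0.4893 -0.0661  0.016 ]
strainer_grip 0.96 [207. 259.] [0.4321 0.2411 0.046 ]
strainer_grip 0.85 [267. 310.] [0.2554 0.2176 0.046 ]
drip_cup 0.5 [238. 266.] [0.425  0.1822 0.    ]
sugar_jar 0.67 [317. 198.] [ 0.511  -0.0878  0.    ]
pepper_jar 0.6 [298. 186.] [ 0.5811 -0.0822  0.    ]
jar_coffee 0.96 [334. 223.] [ 0.4116 -0.0605  0.    ]
jar_coffee 0.62 [372. 169.] [ 0.5277 -0.2851  0.    ]
```

View pics/top0.png

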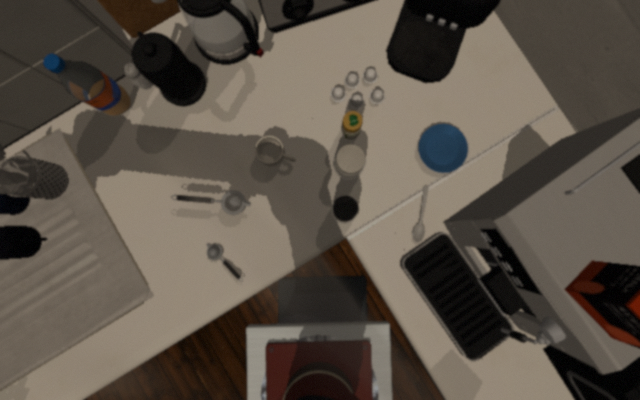

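View pics/side0.png

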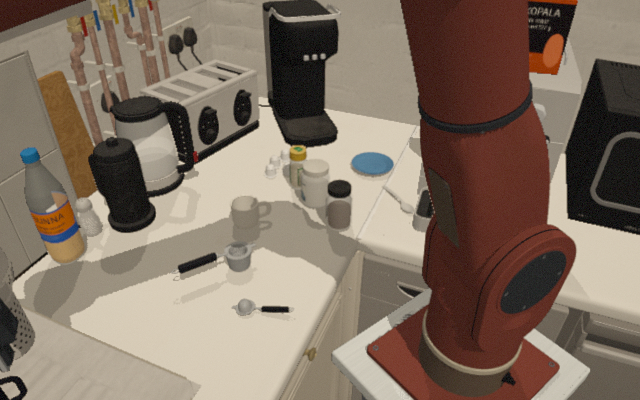

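The top view shows the cup at (268,150) with its ear to the right, the larger strainer in its drip cup at (235,202) with its handle to the left, and the small look-alike at (225,260). The jars are at (352,120), (350,158) and (345,208), and the saucer is at (443,148). The side view agrees. I'll turn the tool so it closes along x.

>>> {"fn": "move_arm", "kwargs": {
  "steps": [
    {"twist": 0.1225},
    {"twist": 0.1225},
    {"twist": 0.1225},
    {"twist": 0.1225},
    {"twist": 0.1225}
  ]
}}

```text
schema error: expected keys dx, dy, dz, twist, hand
```

>>> {"fn": "move_arm", "kwargs": {
  "steps": [
    {"twist": 0.1225},
    {"twist": 0.1225},
    {"twist": 0.1225},
    {"twist": 0.1225},
    {"twist": 0.1225}
  ]
}}

```text
schema error: expected keys dx, dy, dz, twist, hand
```

>>> {"fn": "move_arm", "kwargs": {
  "steps": [
    {"dx": -15, "dy": 9},
    {"dx": -25, "dy": 15},
    {"dx": -30, "dy": 19},
    {"dx": -30, "dy": 19},
    {"dx": -30, "dy": 19}
  ]
}}

```text
schema error: expected keys dx, dy, dz, twist, hand
```

>>> {"fn": "move_arm", "kwargs": {
  "steps": [
    {"dx": 0, "dy": 0, "dz": 0, "twist": 0.1225, "hand": 0},
    {"dx": 0, "dy": 0, "dz": 0, "twist": 0.1225, "hand": 0},
    {"dx": 0, "dy": 0, "dz": 0, "twist": 0.1225, "hand": 0},
    {"dx": 0, "dy": 0, "dz": 0, "twist": 0.1225, "hand": 0},
    {"dx": 0, "dy": 0, "dz": 0, "twist": 0.1225, "hand": 0}
  ]
}}

```text
clock: 1.52
eef_pos: [0.2203, 0.6115, 0.2313]
ee_rot: [0.464, 0.886, -0.0, -0.0]
ft_force: [-0.1, 0.5, -0.0]
opening: 1.004
finger_force: 0.0
```

>>> {"fn": "move_arm", "kwargs": {
  "steps": [
    {"dx": 0, "dy": 0, "dz": 0, "twist": 0.1225, "hand": 0},
    {"dx": 0, "dy": 0, "dz": 0, "twist": 0.1225, "hand": 0},
    {"dx": 0, "dy": 0, "dz": 0, "twist": 0.1225, "hand": 0},
    {"dx": 0, "dy": 0, "dz": 0, "twist": 0.1225, "hand": 0},
    {"dx": 0, "dy": 0, "dz": 0, "twist": 0.1225, "hand": 0}
  ]
}}

```text
clock: 1.93
eef_pos: [0.2203, 0.6115, 0.2313]
ee_rot: [0.709, 0.705, -0.0, -0.0]
ft_force: [-0.4, -0.6, 0.3]
opening: 1.001
finger_force: 0.0
```

>>> {"fn": "move_arm", "kwargs": {
  "steps": [
    {"dx": -15, "dy": 9, "dz": 0, "twist": 0, "hand": 0},
    {"dx": -25, "dy": 15, "dz": 0, "twist": 0, "hand": 0},
    {"dx": -30, "dy": 19, "dz": 0, "twist": 0, "hand": 0},
    {"dx": -30, "dy": 19, "dz": 0, "twist": 0, "hand": 0},
    {"dx": -30, "dy": 19, "dz": 0, "twist": 0, "hand": 0}
  ]
}}

```text
clock: 2.35
eef_pos: [0.3019, 0.4801, 0.2313]
ee_rot: [0.707, 0.707, 0.0, -0.0]
ft_force: [1.5, 0.2, -0.6]
opening: 1.0
finger_force: 0.0
```

>>> {"fn": "move_arm", "kwargs": {
  "steps": [
    {"dx": -34, "dy": 21, "dz": 0, "twist": 0, "hand": 0},
    {"dx": -34, "dy": 21, "dz": 0, "twist": 0, "hand": 0},
    {"dx": -34, "dy": 21, "dz": 0, "twist": 0, "hand": 0},
    {"dx": -34, "dy": 21, "dz": 0, "twist": 0, "hand": 0},
    {"dx": -34, "dy": 21, "dz": 0, "twist": 0, "hand": 0}
  ]
}}

```text
clock: 2.77
eef_pos: [0.407, 0.3097, 0.2316]
ee_rot: [0.707, 0.707, 0.0, -0.0]
ft_force: [0.5, 0.6, 0.3]
opening: 1.001
finger_force: 0.0
```

>>> {"fn": "move_arm", "kwargs": {
  "steps": [
    {"dx": -34, "dy": 21, "dz": 0, "twist": 0, "hand": 0},
    {"dx": -34, "dy": 21, "dz": 0, "twist": 0, "hand": 0},
    {"dx": -34, "dy": 21, "dz": 0, "twist": 0, "hand": 0},
    {"dx": -34, "dy": 21, "dz": 0, "twist": 0, "hand": 0},
    {"dx": -20, "dy": 12, "dz": 0, "twist": 0, "hand": 0}
  ]
}}

```text
clock: 3.18
eef_pos: [0.5042, 0.1509, 0.2319]
ee_rot: [0.709, 0.706, 0.0, 0.001]
ft_force: [0.2, 0.3, 1.4]
opening: 0.999
finger_force: 0.0
```

>>> {"fn": "move_arm", "kwargs": {
  "steps": [
    {"dx": 0, "dy": 0, "dz": 0, "twist": 0, "hand": 0},
    {"dx": 0, "dy": 0, "dz": 0, "twist": 0, "hand": 0},
    {"dx": 0, "dy": 0, "dz": 0, "twist": 0, "hand": 0},
    {"dx": 0, "dy": 0, "dz": 0, "twist": 0, "hand": 0},
    {"dx": 0, "dy": 0, "dz": 0, "twist": 0, "hand": 0}
  ]
}}

```text
clock: 3.6
eef_pos: [0.5018, 0.1568, 0.2313]
ee_rot: [0.706, 0.708, -0.0, -0.0]
ft_force: [0.4, 0.2, 0.2]
opening: 0.998
finger_force: 0.0
```

```bash
python3 - <<'E'
from h import *
P=camera_params('wrist'); im=grab_frame('wrist'); cv2.imwrite('pics/w1.png',im[:,:,::-1])
s=sensors.get_state(); print(s['eef_pos'],s['qpos'].round(2),-np.array(P['R']).T@np.array(P['t']))
for q,z in [('cup_base',0),('cup_rim',.056),('cup',0),('strainer',.016),('strainer_grip',.046),('saucer',0),('drip_cup',0)]:
    for r in nets.landmark_of('wrist',q)[:3]:
        if r['conf']>.15: print(q,np.round(r['conf'],2),np.round(r['point']),onz('wrist',r['point'],z,P).round(4))
# saucer by colour, top view
im=grab_frame('top'); hsv=cv2.cvtColor(im,cv2.COLOR_RGB2HSV)
m=cv2.inRange(hsv,(95,120,40),(125,255,255)); n,l,st,ce=cv2.connectedComponentsWithStats(m)
for i in range(1,n):
    if st[i,4]>200: print(st[i],ce[i],onz('top',ce[i],.012).round(4))
E
```

```text
[0.50185208 0.15661333 0.23130388] [-0.94  0.07  0.59  1.79 -0.04  1.29 -0.34] [0.50157481 0.23090524 0.37489793]
cup_base 0.65 [345. 216.] [0.5375 0.0907 0.    ]
cup_rim 0.63 [349. 228.] [0.5367 0.0975 0.056 ]
cup_rim 0.28 [343. 215.] [0.5298 0.1136 0.056 ]
cup 0.97 [342. 224.] [0.5335 0.0799 0.    ]
cup 0.53 [323. 323.] [ 0.5098 -0.0755  0.    ]
strainer 0.73 [254. 156.] [0.4272 0.1722 0.016 ]
strainer 0.68 [152. 108.] [0.3135 0.228  0.016 ]
strainer_grip 0.97 [134. 132.] [0.3049 0.2033 0.046 ]
strainer_grip 0.75 [247.  98.] [0.4295 0.2372 0.046 ]
[ 420  125   46   46 1674] [442.68637993 147.58661888] [ 0.5382 -0.2937  0.012 ]
```

View pics/w1.png

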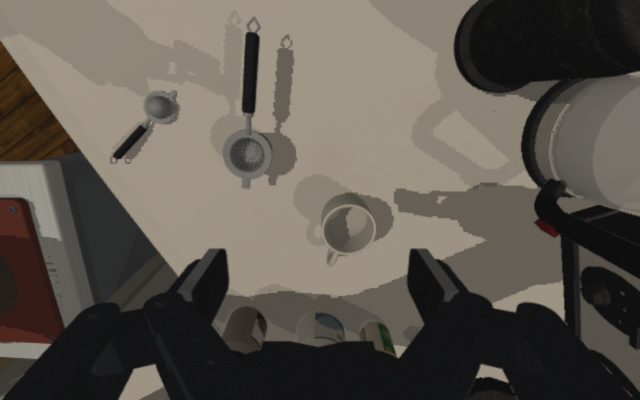

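The wrist view shows the cup's rim centred near (348,229) with its ear down-left at (333,260). The strainer bowl is at (247,155) with its handle going up to (254,20), and the decoy is at (160,105).

```bash
python3 - <<'E'
from h import *
P=camera_params('wrist')
f=lambda p,z: onz('wrist',p,z,P).round(4)
print('rim',f((348,229),.056),f((321,229),.056),f((376,229),.056),'ear',f((332,264),.05),f((331,255),.05))
print('str rim L/R/T/B',f((223,155),.041),f((271,155),.041),f((247,130),.041),f((247,179),.041))
print('handle',f((249,114),.046),f((252,33),.046),'grip row',f((246,98),.046),f((258,98),.046))
im=cv2.imread('pics/w1.png'); cv2.imwrite('pics/w1c.png',cv2.resize(im[10:290,210:410],None,fx=2.1,fy=2.1,interpolation=cv2.INTER_CUBIC))
E
```

```text
rim [0.5362 0.0951 0.056 ] [0.506  0.0952 0.056 ] [0.5676 0.0951 0.056 ] ear [0.5192 0.0479 0.05  ] [0.5179 0.0597 0.05  ]
str rim L/R/T/B [0.3987 0.1762 0.041 ] [0.4514 0.176  0.041 ] [0.4268 0.203  0.041 ] [0.4234 0.1491 0.041 ]
handle [0.4311 0.2197 0.046 ] [0.4384 0.2968 0.046 ] grip row [0.4289 0.2357 0.046 ] [0.4413 0.2356 0.046 ]
```

View pics/w1c.png

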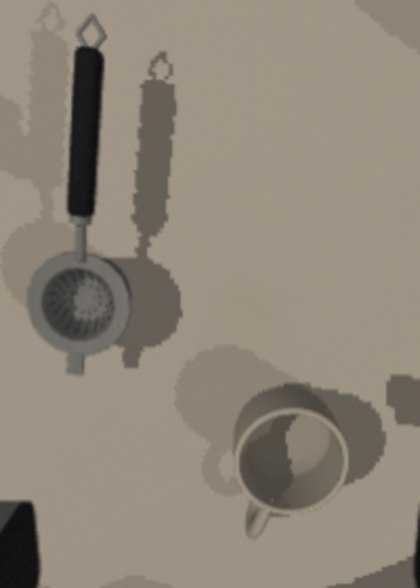

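>>> {"fn": "move_arm", "kwargs": {
  "steps": [
    {"dx": -12, "dy": 7, "dz": 20, "twist": 0, "hand": 0},
    {"dx": -12, "dy": 7, "dz": 25, "twist": 0, "hand": 0},
    {"dx": -12, "dy": 7, "dz": 25, "twist": 0, "hand": 0},
    {"dx": -12, "dy": 7, "dz": 25, "twist": 0, "hand": 0},
    {"dx": -12, "dy": 6, "dz": 20, "twist": 0, "hand": 0}
  ]
}}

```text
clock: 4.47
eef_pos: [0.5361, 0.0948, 0.1146]
ee_rot: [0.707, 0.707, -0.0, -0.0]
ft_force: [0.2, 1.4, 0.2]
opening: 1.0
finger_force: 0.0
```

>>> {"fn": "move_arm", "kwargs": {
  "steps": [
    {"dx": 0, "dy": 0, "dz": 25, "twist": 0, "hand": 0},
    {"dx": 0, "dy": 0, "dz": 25, "twist": 0, "hand": 0},
    {"dx": 0, "dy": 0, "dz": 25, "twist": 0, "hand": 0},
    {"dx": 0, "dy": 0, "dz": 15, "twist": 0, "hand": 0},
    {"dx": 0, "dy": 0, "dz": 8, "twist": 0, "hand": 0}
  ]
}}

```text
clock: 4.88
eef_pos: [0.535, 0.0951, 0.0161]
ee_rot: [0.707, 0.707, -0.001, -0.0]
ft_force: [0.9, 0.9, -0.3]
opening: 1.001
finger_force: 0.0
```

>>> {"fn": "move_arm", "kwargs": {
  "steps": [
    {"dx": 0, "dy": 0, "dz": 0, "twist": 0, "hand": 0},
    {"dx": 0, "dy": 0, "dz": 0, "twist": 0, "hand": 60},
    {"dx": 0, "dy": 0, "dz": 0, "twist": 0, "hand": 80},
    {"dx": 0, "dy": 0, "dz": 0, "twist": 0, "hand": 110},
    {"dx": 0, "dy": 0, "dz": 0, "twist": 0, "hand": 140}
  ],
  "newtons": 40
}}

```text
clock: 5.3
eef_pos: [0.5371, 0.0958, 0.0198]
ee_rot: [0.707, 0.707, 0.001, 0.0]
ft_force: [-3.1, -0.3, 7.4]
opening: 0.707
finger_force: 43.3
```

>>> {"fn": "move_arm", "kwargs": {
  "steps": [
    {"dx": 0, "dy": 0, "dz": 0, "twist": 0, "hand": 255},
    {"dx": 0, "dy": 0, "dz": 0, "twist": 0, "hand": 255},
    {"dx": 0, "dy": 0, "dz": 0, "twist": 0, "hand": 255},
    {"dx": 0, "dy": 0, "dz": 0, "twist": 0, "hand": 255},
    {"dx": 0, "dy": 0, "dz": 0, "twist": 0, "hand": 255}
  ],
  "newtons": 40
}}

```text
clock: 5.72
eef_pos: [0.5371, 0.0957, 0.0198]
ee_rot: [0.707, 0.707, 0.001, 0.0]
ft_force: [-2.7, -0.5, 6.1]
opening: 0.707
finger_force: 43.3
```

>>> {"fn": "move_arm", "kwargs": {
  "steps": [
    {"dx": 0, "dy": 0, "dz": -5, "twist": 0, "hand": 255},
    {"dx": 0, "dy": 0, "dz": -12, "twist": 0, "hand": 255},
    {"dx": 0, "dy": 0, "dz": -20, "twist": 0, "hand": 255},
    {"dx": 0, "dy": 0, "dz": -25, "twist": 0, "hand": 255},
    {"dx": 0, "dy": 0, "dz": -30, "twist": 0, "hand": 255}
  ]
}}

```text
clock: 6.13
eef_pos: [0.5355, 0.0951, 0.1114]
ee_rot: [0.707, 0.707, -0.001, -0.0]
ft_force: [0.7, 1.0, -3.2]
opening: 0.703
finger_force: 44.2
```

>>> {"fn": "move_arm", "kwargs": {
  "steps": [
    {"dx": 0, "dy": 0, "dz": -30, "twist": 0, "hand": 255},
    {"dx": 0, "dy": 0, "dz": -25, "twist": 0, "hand": 255},
    {"dx": 0, "dy": 0, "dz": -20, "twist": 0, "hand": 255},
    {"dx": -5, "dy": 0, "dz": -10, "twist": 0, "hand": 255},
    {"dx": -10, "dy": 0, "dz": -3, "twist": 0, "hand": 255}
  ]
}}

```text
clock: 6.55
eef_pos: [0.5371, 0.0813, 0.2007]
ee_rot: [0.706, 0.708, 0.002, 0.0]
ft_force: [-0.1, -0.1, -2.6]
opening: 0.705
finger_force: 44.3
```

```bash
python3 - <<'E'
from h import *
P=camera_params('wrist'); s=sensors.get_state(); im=grab_frame('wrist'); cv2.imwrite('pics/w2.png',cv2.resize(im[150:,150:500,::-1],None,fx=1.6,fy=1.6)); print(s['eef_pos'],s['ft_force'])
for q in ['cup_rim','cup_base','saucer','pepper_jar','jar_coffee']:
    for r in nets.landmark_of('wrist',q)[:2]:
        z={'cup_rim':s['eef_pos'][2]-.0198+.056,'cup_base':s['eef_pos'][2]-.0198}.get(q,0)
        if r['conf']>.15: print(q,np.round(r['conf'],2),np.round(r['point']),onz('wrist',r['point'],z,P).round(4))
for r in nets.find_in('wrist','cup')[:2]: print(r)
E
```

```text
[0.53708476 0.0812574  0.20066352] [-0.0674721  -0.1096625  -2.55250008]
cup_rim 0.6 [316. 298.] [0.5363 0.0798 0.2369]
cup_base 0.75 [318. 241.] [0.5374 0.0788 0.1809]
jar_coffee 0.85 [211. 285.] [ 0.4003 -0.0675  0.    ]
{'rect': [241.6, 194.3, 153.5, 154.3], 'conf': 0.94}
```

View pics/w2.png

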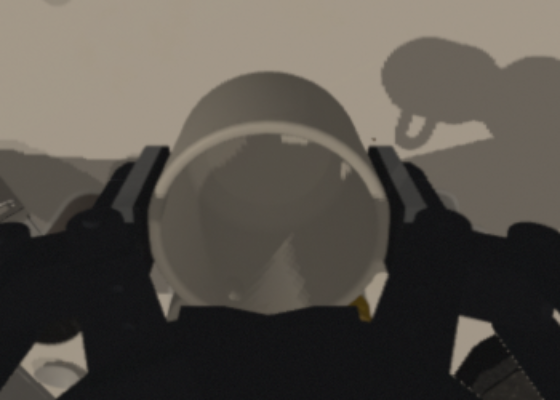

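The wrist crop shows the cup held upright and centred between the pads, its rim about (270,215) in the crop. Next I'll refine the saucer position with the side picture.

```bash
python3 - <<'E'
from h import *
from scipy.optimize import least_squares
res=[]
obs={}
for c in ['top','side']:
    im=cv2.imread(f'pics/{c}0.png'); hsv=cv2.cvtColor(im,cv2.COLOR_BGR2HSV)
    m=cv2.inRange(hsv,(95,110,40),(125,255,255)); n,l,st,ce=cv2.connectedComponentsWithStats(m)
    for i in range(1,n):
        p=onz(c,ce[i],.013)
        if st[i,4]>200 and abs(p[1]+.29)<.04:
            print(c,st[i],ce[i],p.round(4)); obs[c]=st[i]
a=np.linspace(0,2*np.pi,100)
def box(c,x,y):
    q=proj(c,np.c_[x+.057*np.cos(a),y+.057*np.sin(a),0*a+.014]); return np.r_[q.min(0),q.max(0)]
for cs in [['top'],['side'],['top','side']]:
    r=least_squares(lambda v:np.concatenate([box(c,*v)-np.r_[obs[c][:2],obs[c][:2]+obs[c][2:4]-1] for c in cs]),[.537,-.293]); print(cs,r.x.round(4),r.fun.round(1))
E
```

```text
top [ 420  125   47   47 1713] [442.69760654 147.64273205] [ 0.5379 -0.2935  0.013 ]
['top'] [ 0.5373 -0.2939] [-2.2 -1.9  2.2  1.9]Traceback (most recent call last):
  File "<stdin>", line 16, in <module>
    return func(*args, **kwargs)
    vector_fun = VectorFunction(
        fun_wrapped,
    ...<6 lines>...
        workers=workers
    )
    self._update_fun()
    ~~~~~~~~~~~~~~~~^^
    self.f = self.fun_wrapped(xp_copy(self.x))
             ~~~~~~~~~~~~~~~~^^^^^^^^^^^^^^^^^
    return np.atleast_1d(self.fun(x))
                         ~~~~~~~~^^^
    return self.f(x, *self.args, **self.kwargs)
           ~~~~~~^^^^^^^^^^^^^^^^^^^^^^^^^^^^^^
  File "<stdin>", line 16, in <lambda>
KeyError: 'side'
```

>>> {"fn": "move_arm", "kwargs": {
  "steps": [
    {"dx": -20, "dy": 0, "dz": 0, "twist": 0, "hand": 255},
    {"dx": -28, "dy": 0, "dz": 0, "twist": 0, "hand": 255},
    {"dx": -30, "dy": 0, "dz": 0, "twist": 0, "hand": 255},
    {"dx": -30, "dy": 0, "dz": 0, "twist": 0, "hand": 255},
    {"dx": -30, "dy": 0, "dz": 0, "twist": 0, "hand": 255}
  ]
}}

```text
clock: 7.32
eef_pos: [0.5359, -0.0585, 0.1977]
ee_rot: [0.707, 0.707, -0.0, -0.0]
ft_force: [0.8, -0.0, -3.8]
opening: 0.709
finger_force: 44.3
```

>>> {"fn": "move_arm", "kwargs": {
  "steps": [
    {"dx": -30, "dy": 0, "dz": 0, "twist": 0, "hand": 255},
    {"dx": -30, "dy": 0, "dz": 0, "twist": 0, "hand": 255},
    {"dx": -30, "dy": 0, "dz": 0, "twist": 0, "hand": 255},
    {"dx": -30, "dy": 0, "dz": 0, "twist": 0, "hand": 255},
    {"dx": -30, "dy": 0, "dz": 0, "twist": 0, "hand": 255}
  ]
}}

```text
clock: 7.73
eef_pos: [0.536, -0.2085, 0.1976]
ee_rot: [0.707, 0.707, -0.0, -0.0]
ft_force: [0.8, -0.4, -2.9]
opening: 0.707
finger_force: 44.3
```

>>> {"fn": "move_arm", "kwargs": {
  "steps": [
    {"dx": -30, "dy": 0, "dz": 0, "twist": 0, "hand": 255},
    {"dx": -25, "dy": 0, "dz": 0, "twist": 0, "hand": 255},
    {"dx": -15, "dy": 0, "dz": 0, "twist": 0, "hand": 255},
    {"dx": -8, "dy": 0, "dz": 0, "twist": 0, "hand": 255},
    {"dx": 0, "dy": 0, "dz": 0, "twist": 0, "hand": 255}
  ]
}}

```text
clock: 8.15
eef_pos: [0.5356, -0.2872, 0.1977]
ee_rot: [0.708, 0.706, -0.001, -0.0]
ft_force: [-0.1, 1.0, -2.3]
opening: 0.703
finger_force: 44.3
```

```bash
python3 - <<'E'
from h import *
P=camera_params('wrist'); s=sensors.get_state(); im=grab_frame('wrist'); print(s['eef_pos'])
sd=grab_frame('side')
for c,i in [('wrist',im),('side',sd)]:
    hsv=cv2.cvtColor(i,cv2.COLOR_RGB2HSV); m=cv2.inRange(hsv,(95,90,30),(125,255,255)); n,l,st,ce=cv2.connectedComponentsWithStats(m)
    for k in range(1,n):
        if st[k,4]>150: print(c,st[k],ce[k])
for c in ['wrist','side']:
  for r in nets.landmark_of(c,'saucer')[:2]: print(c,r, onz(c,r['point'],0,P if c=='wrist' else None))
  for r in nets.landmark_of(c,'cup_base')[:2]: print(c,r, onz(c,r['point'],.178,P if c=='wrist' else None))
  for r in nets.landmark_of(c,'cup_rim')[:2]: print(c,r, onz(c,r['point'],.234,P if c=='wrist' else None))
p=proj('wrist',[[.5375,-.2938,0],[.5945,-.2938,.014],[.4805,-.2938,.014],[.5375,-.2368,.014]],P); print(p.round())
cv2.imwrite('pics/w3.png',np.hstack([im,sd[60:460]] if 0 else [cv2.resize(im,(400,250)),cv2.resize(sd[50:250,200:520],(400,250))])[:,:,::-1])
E
```

```text
[ 0.53555318 -0.28715773  0.19765486]
wrist [ 268  128  102   81 6138] [319.10524601 167.16259368]
side [ 20 148  20  16 241] [ 29.36514523 155.30705394]
side [352 153  41  21 656] [372.08384146 162.83231707]
side [ 40 222  39  21 282] [ 60.9964539  234.77304965]
wrist {'point': [321.4, 176.7], 'conf': 0.81} [ 0.53952925 -0.29293365  0.        ]
wrist {'point': [317.9, 238.7], 'conf': 0.75} [ 0.53561184 -0.28792754  0.178     ]
wrist {'point': [316.6, 295.3], 'conf': 0.67} [ 0.5351021  -0.28724021  0.234     ]
wrist {'point': [320.2, 176.4], 'conf': 0.55} [ 0.53660337 -0.23791241  0.234     ]
side {'point': [369.3, 167.0], 'conf': 0.84} [ 0.54017563 -0.28585463  0.        ]
side {'point': [376.1, 106.6], 'conf': 0.81} [ 0.53307579 -0.2856459   0.178     ]
side {'point': [395.8, 198.1], 'conf': 0.63} [ 0.23299014 -0.05116053  0.178     ]
side {'point': [381.8, 86.2], 'conf': 0.59} [ 0.52227815 -0.28829794  0.234     ]
side {'point': [339.0, 223.4], 'conf': 0.15} [0.18702945 0.12145196 0.234     ]
[[320. 177.]
 [372. 180.]
 [268. 181.]
 [320. 127.]]
```

View pics/w3.png

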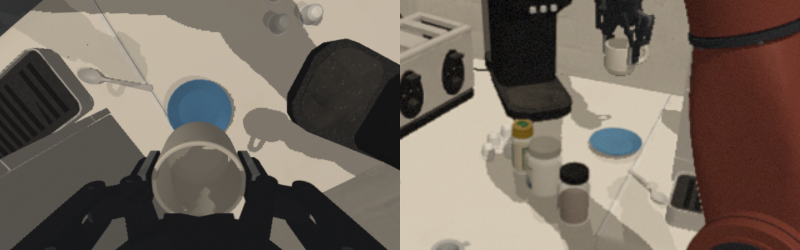

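The wrist view on the left has the saucer under the cup with its blue edges at columns 268–370 (full frame), which matches (0.537, -0.294). The side view agrees. Now lowering the cup.

>>> {"fn": "move_arm", "kwargs": {
  "steps": [
    {"dx": -3, "dy": 1, "dz": 15, "twist": 0, "hand": 255},
    {"dx": -3, "dy": 1, "dz": 28, "twist": 0, "hand": 255},
    {"dx": 0, "dy": 0, "dz": 35, "twist": 0, "hand": 255},
    {"dx": 0, "dy": 0, "dz": 30, "twist": 0, "hand": 255},
    {"dx": 0, "dy": 0, "dz": 22, "twist": 0, "hand": 255}
  ]
}}

```text
clock: 8.97
eef_pos: [0.5376, -0.2903, 0.0658]
ee_rot: [0.707, 0.707, -0.0, -0.001]
ft_force: [-0.5, 0.4, -2.3]
opening: 0.709
finger_force: 44.2
```

>>> {"fn": "move_arm", "kwargs": {
  "steps": [
    {"dx": 0, "dy": 0, "dz": 15, "twist": 0, "hand": 255},
    {"dx": 0, "dy": 0, "dz": 10, "twist": 0, "hand": 255},
    {"dx": 0, "dy": 0, "dz": 5, "twist": 0, "hand": 255},
    {"dx": 0, "dy": 0, "dz": 3, "twist": 0, "hand": 255},
    {"dx": 0, "dy": 0, "dz": 2, "twist": 0, "hand": 255}
  ]
}}

```text
clock: 9.38
eef_pos: [0.5388, -0.2917, 0.0339]
ee_rot: [0.707, 0.707, 0.0, 0.0]
ft_force: [0.1, 0.5, -2.8]
opening: 0.706
finger_force: 44.3
```

>>> {"fn": "move_arm", "kwargs": {
  "steps": [
    {"dx": 0, "dy": 0, "dz": 2, "twist": 0, "hand": 255},
    {"dx": 0, "dy": 0, "dz": 2, "twist": 0, "hand": 255},
    {"dx": 0, "dy": 0, "dz": 0, "twist": 0, "hand": 255},
    {"dx": 0, "dy": 0, "dz": 0, "twist": 0, "hand": 255},
    {"dx": 0, "dy": 0, "dz": 0, "twist": 0, "hand": 255}
  ]
}}

```text
clock: 9.8
eef_pos: [0.5384, -0.2916, 0.0297]
ee_rot: [0.707, 0.707, 0.0, 0.0]
ft_force: [-0.2, 0.3, -2.8]
opening: 0.706
finger_force: 44.3
```

>>> {"fn": "move_arm", "kwargs": {
  "steps": [
    {"dx": -2, "dy": -1, "dz": 1, "twist": 0, "hand": 255},
    {"dx": 0, "dy": 0, "dz": 1, "twist": 0, "hand": 255},
    {"dx": 0, "dy": 0, "dz": 1, "twist": 0, "hand": 255},
    {"dx": 0, "dy": 0, "dz": 0.5, "twist": 0, "hand": 255},
    {"dx": 0, "dy": 0, "dz": 0.5, "twist": 0, "hand": 255}
  ]
}}

```text
clock: 10.22
eef_pos: [0.5372, -0.2935, 0.0252]
ee_rot: [0.707, 0.707, -0.0, -0.0]
ft_force: [-0.2, 0.2, -3.2]
opening: 0.702
finger_force: 44.3
```

>>> {"fn": "move_arm", "kwargs": {
  "steps": [
    {"dx": 0, "dy": 0, "dz": 0.5, "twist": 0, "hand": 255},
    {"dx": 0, "dy": 0, "dz": 0.5, "twist": 0, "hand": 255},
    {"dx": 0, "dy": 0, "dz": 0, "twist": 0, "hand": 255},
    {"dx": 0, "dy": 0, "dz": 0, "twist": 0, "hand": 255},
    {"dx": 0, "dy": 0, "dz": 0, "twist": 0, "hand": 255}
  ]
}}

```text
clock: 10.63
eef_pos: [0.5373, -0.2935, 0.0249]
ee_rot: [0.707, 0.707, 0.0, -0.0]
ft_force: [-2.4, 1.7, 5.9]
opening: 0.709
finger_force: 44.9
```

>>> {"fn": "move_arm", "kwargs": {
  "steps": [
    {"dx": 0, "dy": 0, "dz": 0, "twist": 0, "hand": 70},
    {"dx": 0, "dy": 0, "dz": 0, "twist": 0, "hand": 55},
    {"dx": 0, "dy": 0, "dz": 0, "twist": 0, "hand": 30},
    {"dx": 0, "dy": 0, "dz": 0, "twist": 0, "hand": 0},
    {"dx": 0, "dy": 0, "dz": 0, "twist": 0, "hand": 0}
  ]
}}

```text
clock: 11.05
eef_pos: [0.5374, -0.2936, 0.0244]
ee_rot: [0.707, 0.707, -0.0, 0.0]
ft_force: [1.1, -0.0, 0.6]
opening: 0.999
finger_force: 0.0
```

>>> {"fn": "move_arm", "kwargs": {
  "steps": [
    {"dx": 0, "dy": 0, "dz": -5, "twist": 0, "hand": 0},
    {"dx": 0, "dy": 0, "dz": -15, "twist": 0, "hand": 0},
    {"dx": 0, "dy": 0, "dz": -25, "twist": 0, "hand": 0},
    {"dx": 0, "dy": 0, "dz": -35, "twist": 0, "hand": 0},
    {"dx": 0, "dy": 0, "dz": -40, "twist": 0, "hand": 0}
  ]
}}

```text
clock: 11.47
eef_pos: [0.5363, -0.2933, 0.1457]
ee_rot: [0.707, 0.707, -0.001, -0.001]
ft_force: [1.6, -0.2, 0.4]
opening: 1.002
finger_force: 0.0
```

>>> {"fn": "move_arm", "kwargs": {
  "steps": [
    {"dx": 0, "dy": 0, "dz": -40, "twist": 0, "hand": 0},
    {"dx": 0, "dy": 0, "dz": -30, "twist": 0, "hand": 0},
    {"dx": 20, "dy": -5, "dz": -15, "twist": 0, "hand": 0},
    {"dx": 10, "dy": 0, "dz": 0, "twist": 0, "hand": 0},
    {"dx": 0, "dy": 0, "dz": 0, "twist": 0, "hand": 0}
  ]
}}

```text
clock: 11.88
eef_pos: [0.5332, -0.2614, 0.2309]
ee_rot: [0.706, 0.708, 0.001, 0.001]
ft_force: [0.6, 1.0, -0.0]
opening: 1.001
finger_force: 0.0
```

```bash
python3 - <<'E'
from h import *
P=camera_params('wrist'); s=sensors.get_state(); im=grab_frame('wrist'); tp=grab_frame('top');print(s['eef_pos'],s['qpos'].round(2))
cv2.imwrite('pics/w4.png',im[:,:,::-1])
for c in ['wrist','top']:
  for q,z in [('cup_rim',.061),('cup_base',.005),('saucer',0)]:
    for r in nets.landmark_of(c,q)[:2]: print(c,q,r['conf'],np.round(r['point'],1), onz(c,r['point'],z,P if c=='wrist' else None).round(4))
E
```

```text
[ 0.5331802  -0.26140309  0.23089059] [-0.33  0.28  0.88  1.64 -0.23  1.32  0.58]
wrist cup_rim 0.95 [321.2 206.8] [ 0.5376 -0.2934  0.061 ]
top cup_rim 0.71 [448.4 142.4] [ 0.5403 -0.2933  0.061 ]
top cup_base 0.6 [441.  146.1] [ 0.543  -0.2919  0.005 ]
top saucer 0.75 [438.1 150.3] [ 0.5344 -0.2861  0.    ]
```

View pics/w4.png

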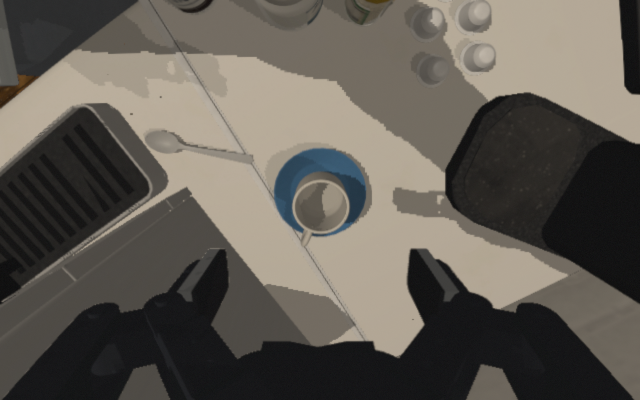

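The cup is upright in the saucer. Its rim centre at (321,207) maps to (0.5376, -0.2934), which is the saucer's middle. On to the strainer.

>>> {"fn": "move_arm", "kwargs": {
  "steps": [
    {"dx": 20, "dy": -5, "dz": 0, "twist": 0, "hand": 0},
    {"dx": 35, "dy": -9, "dz": 0, "twist": 0, "hand": 0},
    {"dx": 38, "dy": -9, "dz": 0, "twist": 0, "hand": 0},
    {"dx": 38, "dy": -9, "dz": 0, "twist": 0, "hand": 0},
    {"dx": 38, "dy": -9, "dz": 0, "twist": 0, "hand": 0}
  ]
}}

```text
clock: 12.7
eef_pos: [0.4905, -0.0936, 0.229]
ee_rot: [0.708, 0.707, -0.0, 0.0]
ft_force: [0.8, 0.1, 0.1]
opening: 1.0
finger_force: 0.0
```

>>> {"fn": "move_arm", "kwargs": {
  "steps": [
    {"dx": 38, "dy": -9, "dz": 0, "twist": 0, "hand": 0},
    {"dx": 38, "dy": -9, "dz": 0, "twist": 0, "hand": 0},
    {"dx": 38, "dy": -9, "dz": 0, "twist": 0, "hand": 0},
    {"dx": 38, "dy": -9, "dz": 0, "twist": 0, "hand": 0},
    {"dx": 38, "dy": -9, "dz": 0, "twist": 0, "hand": 0}
  ]
}}

```text
clock: 13.12
eef_pos: [0.4455, 0.0968, 0.2294]
ee_rot: [0.707, 0.707, 0.0, -0.0]
ft_force: [2.1, 1.6, -0.3]
opening: 1.0
finger_force: 0.0
```

>>> {"fn": "move_arm", "kwargs": {
  "steps": [
    {"dx": 30, "dy": -8, "dz": 0, "twist": 0, "hand": 0},
    {"dx": 16, "dy": -4, "dz": 10, "twist": 0, "hand": 0},
    {"dx": 6, "dy": -4, "dz": 10, "twist": 0.094, "hand": 0},
    {"dx": 0, "dy": 0, "dz": 10, "twist": 0, "hand": 0},
    {"dx": 0, "dy": 0, "dz": 0, "twist": 0, "hand": 0}
  ]
}}

```text
clock: 13.53
eef_pos: [0.4295, 0.1465, 0.1973]
ee_rot: [0.739, 0.674, -0.002, -0.0]
ft_force: [-0.4, -0.5, -0.4]
opening: 1.003
finger_force: 0.0
```

```bash
python3 - <<'E'
from h import *
P=camera_params('wrist'); s=sensors.get_state(); im=grab_frame('wrist'); print(s['eef_pos'],s['ee_rot'].round(3),s['qpos'].round(2),-np.array(P['R']).T@np.array(P['t']))
cv2.imwrite('pics/w5.png',im[:,:,::-1])
for q,z in [('strainer',.016),('strainer_grip',.046),('drip_cup',0)]:
    for r in nets.landmark_of('wrist',q)[:2]: print(q,r['conf'],np.round(r['point'],1), onz('wrist',r['point'],z,P).round(4))
E
```

```text
[0.42946919 0.14654457 0.19727948] [ 0.739  0.674 -0.002 -0.   ] [-0.91 -0.07  0.47  1.98  0.03  1.23 -0.55] [0.43650239 0.22070622 0.34073119]
strainer 0.81 [312.6 150.8] [0.4261 0.1729 0.016 ]
strainer 0.73 [198.8 107.5] [0.3142 0.2283 0.016 ]
strainer_grip 0.82 [311.7  82.8] [0.4322 0.2389 0.046 ]
strainer_grip 0.65 [181.5 135.8] [0.3037 0.2035 0.046 ]
```

View pics/w5.png

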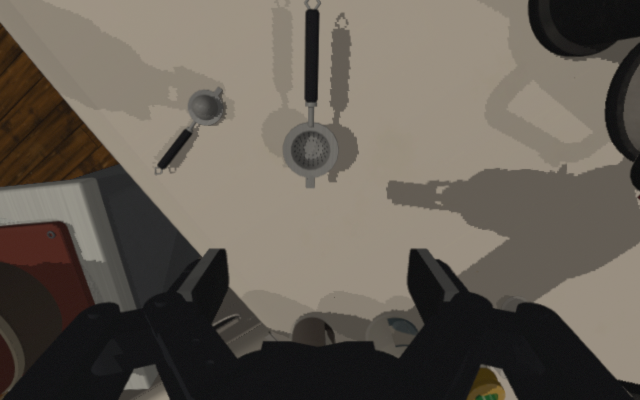

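The strainer bowl is at (311,150) with its handle running from (311,101) to (313,10), nearly vertical, so the tool is aligned with it.

```bash
python3 - <<'E'
from h import *
P=camera_params('wrist'); im=cv2.imread('pics/w5.png',0)
R=np.array(P['R']); print('tool y in world ~ cam x',R[0].round(4))
pts=[]
for r in range(16,97,5):
    d=np.where(im[r,290:327]<45)[0]+290
    if len(d): pts.append([d.mean(),r])
W=np.array([onz('wrist',p,.050,P) for p in pts]); print(np.round(pts[::4],1),W[::4].round(4))
k=np.polyfit(W[:,1],W[:,0],1); th=np.arctan(k[0]); print('tilt',th)
m=cv2.HoughCircles(cv2.GaussianBlur(im,(5,5),1),cv2.HOUGH_GRADIENT,1,100,param1=60,param2=15,minRadius=22,maxRadius=32)
print(m[0][:3] if m is not None else 0)
for c in [(310.5,149.5)]: o=onz('wrist',c,.041,P); print('rim',o, 'grip',o[0]+.062*np.sin(th),o[1]+.062*np.cos(th),'line x at y',np.polyval(k,o[1]+.062*np.cos(th)))
E
```

```text
tool y in world ~ cam x [ 9.955e-01 -9.520e-02  7.000e-04]
[[312.   16. ]
 [311.5  36. ]
 [311.5  56. ]
 [311.5  76. ]
 [310.5  96. ]] [[0.4401 0.2936 0.05  ]
 [0.4381 0.2778 0.05  ]
 [0.4365 0.2616 0.05  ]
 [0.4348 0.245  0.05  ]
 [0.4322 0.2279 0.05  ]]
tilt 0.11659445843088771
[[309.5 149.5  28. ]
 [395.5 343.5  26.6]
 [ 95.5 182.5  31.4]]
rim [0.42692575 0.17804319 0.041     ] grip 0.4341382346214648 0.23962224321380926 line x at y 0.43384611843043314
```

>>> {"fn": "move_arm", "kwargs": {
  "steps": [
    {"dx": 12, "dy": 0, "dz": 0, "twist": 0, "hand": 0},
    {"dx": 24, "dy": -2, "dz": 0, "twist": 0, "hand": 0},
    {"dx": 28, "dy": -2, "dz": 15, "twist": 0, "hand": 0},
    {"dx": 20, "dy": -1, "dz": 25, "twist": 0, "hand": 0},
    {"dx": 8, "dy": 0, "dz": 25, "twist": 0.015, "hand": 0}
  ]
}}

```text
clock: 14.15
eef_pos: [0.4344, 0.2441, 0.1345]
ee_rot: [0.743, 0.669, 0.002, -0.0]
ft_force: [0.1, -0.7, -0.4]
opening: 1.002
finger_force: 0.0
```

>>> {"fn": "move_arm", "kwargs": {
  "steps": [
    {"dx": 0, "dy": 0, "dz": 25, "twist": 0, "hand": 0},
    {"dx": 0, "dy": 0, "dz": 20, "twist": 0, "hand": 0},
    {"dx": 0, "dy": 0, "dz": 10, "twist": 0, "hand": 60},
    {"dx": 0, "dy": 0, "dz": 0, "twist": 0, "hand": 120},
    {"dx": 0, "dy": 0, "dz": 0, "twist": 0, "hand": 120}
  ]
}}

```text
clock: 14.57
eef_pos: [0.4343, 0.2398, 0.0798]
ee_rot: [0.745, 0.668, -0.0, 0.0]
ft_force: [0.1, 0.5, 0.2]
opening: 0.604
finger_force: 0.0
```

```bash
python3 - <<'E'
from h import *
P=camera_params('wrist'); s=sensors.get_state(); im=grab_frame('wrist'); print(s['eef_pos'],s['opening'])
cv2.imwrite('pics/w6.png',im[:,:,::-1])
print('pinch line',proj('wrist',[[*s['eef_pos'][:2],.046]],P), 'est grip',proj('wrist',[[.433,.2385,.046]],P))
E
```

```text
[0.43430597 0.23982798 0.0798093 ] 0.6040299770511072
pinch line [[317.84793161 227.98278187]] est grip [[315.99833089 230.15901077]]
```

View pics/w6.png

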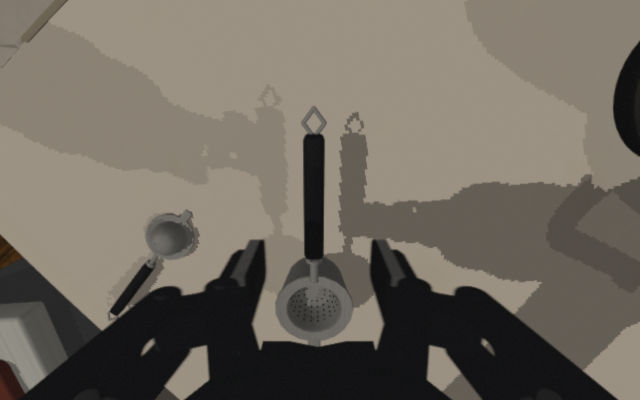

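The handle is centred at column 314, while the finger centre line is at 318. I'll shift 2 mm, go down and pinch.

>>> {"fn": "move_arm", "kwargs": {
  "steps": [
    {"dx": 0, "dy": -2.3, "dz": 10, "twist": 0, "hand": 120},
    {"dx": 0, "dy": 0, "dz": 18, "twist": 0, "hand": 120},
    {"dx": 0, "dy": 0, "dz": 15, "twist": 0, "hand": 120},
    {"dx": 0, "dy": 0, "dz": 7, "twist": 0, "hand": 130},
    {"dx": 0, "dy": 0, "dz": 3, "twist": 0, "hand": 150}
  ]
}}

```text
clock: 15.03
eef_pos: [0.4313, 0.2397, 0.0257]
ee_rot: [0.745, 0.668, -0.0, -0.0]
ft_force: [-0.1, -0.7, 0.2]
opening: 0.414
finger_force: 0.0
```

>>> {"fn": "move_arm", "kwargs": {
  "steps": [
    {"dx": 0, "dy": 0, "dz": 0, "twist": 0, "hand": 170},
    {"dx": 0, "dy": 0, "dz": 0, "twist": 0, "hand": 180},
    {"dx": 0, "dy": 0, "dz": 0, "twist": 0, "hand": 190},
    {"dx": 0, "dy": 0, "dz": 0, "twist": 0, "hand": 196},
    {"dx": 0, "dy": 0, "dz": 0, "twist": 0, "hand": 196}
  ],
  "newtons": 30
}}

```text
clock: 15.45
eef_pos: [0.432, 0.2401, 0.0269]
ee_rot: [0.745, 0.668, 0.0, -0.0]
ft_force: [0.2, 1.3, -0.3]
opening: 0.231
finger_force: 0.0
```

```bash
python3 - <<'E'
from h import *
s=sensors.get_state(); im=cv2.cvtColor(grab_frame('wrist'),cv2.COLOR_RGB2GRAY); print(s['eef_pos'],s['opening'],s['ft_force'])
for r in (150,180,200,215,225,235): print(r,''.join('#' if v<45 else '.' for v in im[r,270:370]))
E
```

```text
[0.4319916  0.24005549 0.02687235] 0.2309758564462794 [ 0.16260985  1.2628045  -0.32901758]
150 ...................................##########################.......................................
180 .................................#############################......................................
200 ..................................############################......................................
215 ..................................############################......................................
225 ..................................############################......................................
235 ..................................############################......................................
```

>>> {"fn": "move_arm", "kwargs": {
  "steps": [
    {"dx": 0, "dy": 0, "dz": 0, "twist": 0, "hand": 205},
    {"dx": 0, "dy": 0, "dz": 0, "twist": 0, "hand": 215},
    {"dx": 0, "dy": 0, "dz": 0, "twist": 0, "hand": 225},
    {"dx": 0, "dy": 0, "dz": 0, "twist": 0, "hand": 240},
    {"dx": 0, "dy": 0, "dz": 0, "twist": 0, "hand": 255}
  ],
  "newtons": 40
}}

```text
clock: 15.92
eef_pos: [0.4317, 0.2399, 0.0264]
ee_rot: [0.745, 0.668, 0.0, -0.0]
ft_force: [-0.8, 0.2, 0.7]
opening: 0.133
finger_force: 39.6
```

>>> {"fn": "move_arm", "kwargs": {
  "steps": [
    {"dx": 0, "dy": 0, "dz": 0, "twist": 0, "hand": 255},
    {"dx": 0, "dy": 0, "dz": 0, "twist": 0, "hand": 255},
    {"dx": 0, "dy": 0, "dz": 0, "twist": 0, "hand": 255},
    {"dx": 0, "dy": 0, "dz": 0, "twist": 0, "hand": 255},
    {"dx": 0, "dy": 0, "dz": 0, "twist": 0, "hand": 255}
  ],
  "newtons": 100
}}

```text
clock: 16.33
eef_pos: [0.4317, 0.2399, 0.0264]
ee_rot: [0.745, 0.668, 0.0, -0.0]
ft_force: [-0.3, 0.9, 3.7]
opening: 0.123
finger_force: 97.5
```

>>> {"fn": "move_arm", "kwargs": {
  "steps": [
    {"dx": 0, "dy": 0, "dz": -3, "twist": 0, "hand": 255},
    {"dx": 0, "dy": 0, "dz": -6, "twist": 0, "hand": 255},
    {"dx": 0, "dy": 0, "dz": -8, "twist": 0, "hand": 255},
    {"dx": 0, "dy": 0, "dz": -10, "twist": 0, "hand": 255},
    {"dx": 0, "dy": 0, "dz": -12, "twist": 0, "hand": 255}
  ]
}}

```text
clock: 16.75
eef_pos: [0.4316, 0.2396, 0.0662]
ee_rot: [0.745, 0.667, -0.0, 0.0]
ft_force: [0.4, -0.1, -0.1]
opening: 0.121
finger_force: 97.7
```

>>> {"fn": "move_arm", "kwargs": {
  "steps": [
    {"dx": 0, "dy": 0, "dz": -20, "twist": 0, "hand": 255},
    {"dx": 0, "dy": 0, "dz": -30, "twist": 0, "hand": 255},
    {"dx": 0, "dy": 0, "dz": -35, "twist": 0, "hand": 255},
    {"dx": 0, "dy": 0, "dz": -35, "twist": 0, "hand": 255},
    {"dx": -5, "dy": 0, "dz": -20, "twist": 0, "hand": 255}
  ]
}}

```text
clock: 17.17
eef_pos: [0.4321, 0.2359, 0.2102]
ee_rot: [0.744, 0.668, 0.003, 0.0]
ft_force: [1.0, 0.9, 0.3]
opening: 0.121
finger_force: 97.7
```

```bash
python3 - <<'E'
from h import *
P=camera_params('wrist'); s=sensors.get_state(); im=grab_frame('wrist'); sd=grab_frame('side'); print(s['eef_pos'],s['opening'],s['ft_force'])
cv2.imwrite('pics/w7.png',np.hstack([im[100:400,180:460],cv2.resize(sd[120:320,140:360],(330,300))])[:,:,::-1])
z=s['eef_pos'][2]-.011
for c,PP in (('wrist',P),('side',None)):
  for q,h in [('strainer',z),('strainer_grip',z+.03),('drip_cup',0)]:
    for r in nets.landmark_of(c,q)[:2]: print(c,q,r['conf'],np.round(r['point'],1), onz(c,r['point'],h,PP).round(4))
E
```

```text
[0.43211757 0.23588187 0.21017317] 0.12145278829391785 [0.97546993 0.89407858 0.34080809]
wrist strainer 0.7 [217.6 190. ] [0.3833 0.2724 0.1992]
wrist strainer 0.6 [317.3 343.1] [0.4244 0.169  0.1992]
wrist strainer_grip 0.83 [315.8 275.9] [0.4309 0.2342 0.2292]
wrist strainer_grip 0.6 [199.1 213.7] [0.384  0.2699 0.2292]
wrist drip_cup 0.59 [314.  218.4] [0.4218 0.1765 0.    ]
side strainer 0.87 [231.7 181.8] [0.4275 0.171  0.1992]
side strainer 0.63 [242.9 298.9] [0.1737 0.2968 0.1992]
side strainer_grip 0.86 [192.4 179.7] [0.4328 0.2409 0.2292]
side strainer_grip 0.6 [263.8 309.7] [0.1182 0.297  0.2292]
side drip_cup 0.73 [236.7 268.4] [0.4187 0.1877 0.    ]
```

View pics/w7.png

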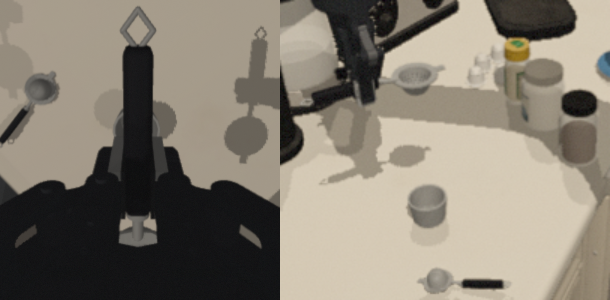

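The strainer is held and lifted clear, the drip cup is undisturbed, and the jars are untouched. I'll check its pose in the hand numerically, comparing pixel rows with the handle model.

```bash
python3 - <<'E'
from h import *
from scipy.spatial.transform import Rotation as Ro
P=camera_params('wrist'); s=sensors.get_state(); im=cv2.cvtColor(grab_frame('wrist'),cv2.COLOR_RGB2GRAY)
print('col profile r100-160',[(r,int(im[r,315:321].min())) for r in range(102,160,3)])
print('r300-350',[(r,int(im[r,317])) for r in range(290,350,3)])
for r in (150,180,210,240): d=np.where(im[r,295:345]<40)[0]+295; print(r,d.min(),d.max())
T=Ro.from_quat(s['ee_rot']).as_matrix(); p=s['eef_pos']
def S2W(X,d=.0631,off=.0,h=.0104,pitch=0): # strainer pt -> world
    X=np.atleast_2d(X); a=Ro.from_euler('x',pitch).apply(X-[0,d,.030])
    t=np.c_[a[:,1],-off+a[:,0]*1,-(a[:,2]+.0300-h)-0*a[:,0]]  # tool coords: x along handle, y across, z down
    t[:,2]=-(a[:,2]+.030-h)
    return p+t@T.T
pts=[[0,.136,.030],[0,.121,.038],[0,.121,.022],[.006,.1,.038],[-.006,.1,.038],[0,.045,.038]]
for d in (.060,.063,.066):
  for pi in (-.05,0,.05): print(d,pi,proj('wrist',S2W(pts,d,0,.0104,pi),P).round(1).tolist())
E
```

```text
col profile r100-160 [(102, 156), (105, 147), (108, 91), (111, 103), (114, 92), (117, 101), (120, 154), (123, 156), (126, 156), (129, 156), (132, 156), (135, 156), (138, 155), (141, 137), (144, 80), (147, 20), (150, 18), (153, 20), (156, 23), (159, 23)]
r300-350 [(290, 17), (293, 16), (296, 15), (299, 15), (302, 18), (305, 18), (308, 15), (311, 19), (314, 21), (317, 104), (320, 108), (323, 107), (326, 108), (329, 107), (332, 108), (335, 107), (338, 108), (341, 106), (344, 108), (347, 35)]
150 305 330
180 304 331
210 304 332
240 304 331
0.06 -0.05 [[317.9, 99.2], [317.9, 138.5], [317.9, 136.4], [333.0, 191.9], [302.9, 191.9], [318.0, 312.4]]
0.06 0 [[317.9, 98.8], [317.9, 140.3], [317.9, 136.0], [333.2, 194.2], [302.7, 194.2], [318.0, 312.2]]
0.06 0.05 [[317.9, 98.9], [317.9, 142.6], [317.9, 135.9], [333.5, 196.7], [302.5, 196.8], [318.0, 311.8]]
0.063 -0.05 [[317.9, 107.0], [317.9, 146.4], [317.9, 143.4], [332.9, 199.2], [303.0, 199.2], [318.0, 318.3]]
0.063 0 [[317.9, 106.9], [317.9, 148.3], [317.9, 143.1], [333.1, 201.4], [302.8, 201.5], [318.0, 317.7]]
0.063 0.05 [[317.9, 107.2], [317.9, 150.7], [317.9, 143.2], [333.3, 204.0], [302.6, 204.0], [318.0, 317.1]]
0.066 -0.05 [[317.9, 114.7], [317.9, 154.2], [317.9, 150.3], [332.8, 206.4], [303.1, 206.4], [318.0, 324.0]]
0.066 0 [[317.9, 114.8], [317.9, 156.2], [317.9, 150.1], [333.0, 208.6], [302.9, 208.6], [318.0, 323.2]]
0.066 0.05 [[317.9, 115.4], [318.0, 158.7], [317.9, 150.3], [333.2, 211.1], [302.7, 211.1], [318.0, 322.3]]
```

>>> {"fn": "move_arm", "kwargs": {
  "steps": [
    {"dx": -10, "dy": 4, "dz": 0, "twist": 0, "hand": 255},
    {"dx": -20, "dy": 7, "dz": 0, "twist": 0, "hand": 255},
    {"dx": -28, "dy": 10, "dz": 0, "twist": 0, "hand": 255},
    {"dx": -32, "dy": 12, "dz": 0, "twist": 0, "hand": 255},
    {"dx": -32, "dy": 12, "dz": 0, "twist": 0, "hand": 255}
  ]
}}

```text
clock: 18.03
eef_pos: [0.4625, 0.1066, 0.205]
ee_rot: [0.744, 0.668, -0.0, 0.0]
ft_force: [1.2, 0.6, -0.4]
opening: 0.125
finger_force: 97.8
```

>>> {"fn": "move_arm", "kwargs": {
  "steps": [
    {"dx": -32, "dy": 12, "dz": 0, "twist": 0, "hand": 255},
    {"dx": -32, "dy": 12, "dz": 0, "twist": 0, "hand": 255},
    {"dx": -32, "dy": 12, "dz": 0, "twist": 0, "hand": 255},
    {"dx": -32, "dy": 12, "dz": 0, "twist": 0, "hand": 255},
    {"dx": -32, "dy": 12, "dz": 0, "twist": 0, "hand": 255}
  ]
}}

```text
clock: 18.45
eef_pos: [0.5045, -0.0596, 0.2052]
ee_rot: [0.745, 0.667, -0.0, -0.0]
ft_force: [1.5, 0.5, -1.1]
opening: 0.12
finger_force: 97.8
```

>>> {"fn": "move_arm", "kwargs": {
  "steps": [
    {"dx": -32, "dy": 12, "dz": 0, "twist": 0, "hand": 255},
    {"dx": -32, "dy": 12, "dz": 0, "twist": 0, "hand": 255},
    {"dx": -32, "dy": 12, "dz": 0, "twist": 0, "hand": 255},
    {"dx": -28, "dy": 11, "dz": 0, "twist": 0, "hand": 255},
    {"dx": -20, "dy": 8, "dz": 0, "twist": 0, "hand": 255}
  ]
}}

```text
clock: 18.87
eef_pos: [0.5431, -0.21, 0.2051]
ee_rot: [0.745, 0.667, -0.001, 0.0]
ft_force: [-0.7, -0.5, -0.2]
opening: 0.118
finger_force: 97.8
```

>>> {"fn": "move_arm", "kwargs": {
  "steps": [
    {"dx": -12, "dy": 4, "dz": 5, "twist": 0, "hand": 255},
    {"dx": -6, "dy": 2, "dz": 15, "twist": 0, "hand": 255},
    {"dx": 0, "dy": 0, "dz": 20, "twist": 0, "hand": 255},
    {"dx": 0, "dy": 0, "dz": 15, "twist": 0, "hand": 255},
    {"dx": 0, "dy": 0, "dz": 5, "twist": 0, "hand": 255}
  ]
}}

```text
clock: 19.28
eef_pos: [0.546, -0.225, 0.1427]
ee_rot: [0.745, 0.667, -0.001, -0.001]
ft_force: [-0.4, 0.1, -0.4]
opening: 0.12
finger_force: 97.8
```

```bash
python3 - <<'E'
from h import *
s=sensors.get_state(); P=camera_params('wrist'); im=grab_frame('wrist'); sd=grab_frame('side'); tp=grab_frame('top')
for n,i in (('w8',im),('s8',sd),('t8',tp)): cv2.imwrite(f'pics/{n}.png',i[:,:,::-1])
print(s['eef_pos'],s['ee_rot'].round(4),s['opening'],s['ft_force'])
u=np.array([.109,.994,0]); o=s['eef_pos']-.0625*u-[0,0,.0104]; print('origin pred',o.round(4))
for c,PP in (('top',None),('side',None),('wrist',P)):
  print(c,'pred origin/grip/rim',proj(c,[o,o+.062*u+[0,0,.03],[.5376,-.2934,.061]],PP).round(1).tolist())
  for q,h in [('strainer',o[2]),('strainer_grip',o[2]+.03),('cup_rim',.061),('cup_base',.005),('saucer',0)]:
    for r in nets.landmark_of(c,q)[:1]: print(c,q,round(r['conf'],2),np.round(r['point'],1), onz(c,r['point'],h,PP).round(4))
E
```

```text
[ 0.54595776 -0.2250436   0.14269799] [ 0.7449  0.6672 -0.0015 -0.0014] 0.1198456414499619 [-0.40479537  0.13324579 -0.43325133]
origin pred [ 0.5391 -0.2872  0.1323]
top pred origin/grip/rim [[455.2, 136.0], [427.6, 130.0], [448.5, 143.6]]
top strainer_grip 0.66 [345.3 213.7] [ 0.3892 -0.0624  0.1623]
side pred origin/grip/rim [[373.5, 122.3], [353.8, 117.1], [373.7, 146.6]]
side strainer 0.77 [373.2 124.1] [ 0.5325 -0.2799  0.1323]
side strainer_grip 0.77 [268.4 309.4] [0.1661 0.2639 0.1623]
side cup_rim 0.59 [373.8 149.3] [ 0.5272 -0.284   0.061 ]
side cup_base 0.93 [372.2 165.3] [ 0.5361 -0.2921  0.005 ]
side saucer 0.69 [369.6 167.9] [ 0.5364 -0.2834  0.    ]
wrist pred origin/grip/rim [[318.1, 337.1], [317.8, 274.3], [317.3, 282.0]]
wrist strainer 0.61 [320.4 340.8] [ 0.5402 -0.2901  0.1323]
wrist strainer_grip 0.68 [314. 277.] [ 0.544  -0.2268  0.1623]
```

>>> {"fn": "move_arm", "kwargs": {
  "steps": [
    {"dx": -3, "dy": -0.5, "dz": 8, "twist": 0, "hand": 255},
    {"dx": -3, "dy": -0.3, "dz": 12, "twist": 0, "hand": 255},
    {"dx": 0, "dy": 0, "dz": 12, "twist": 0, "hand": 255},
    {"dx": 0, "dy": 0, "dz": 8, "twist": 0, "hand": 255},
    {"dx": 0, "dy": 0, "dz": 4, "twist": 0, "hand": 255}
  ]
}}

```text
clock: 20.6
eef_pos: [0.5453, -0.2301, 0.0991]
ee_rot: [0.745, 0.667, -0.001, -0.001]
ft_force: [0.1, 0.6, -0.7]
opening: 0.12
finger_force: 97.8
```

>>> {"fn": "move_arm", "kwargs": {
  "steps": [
    {"dx": 0, "dy": 0, "dz": 5, "twist": 0, "hand": 255},
    {"dx": 0, "dy": 0, "dz": 3, "twist": 0, "hand": 255},
    {"dx": 0, "dy": 0, "dz": 2, "twist": 0, "hand": 255},
    {"dx": 0, "dy": 0, "dz": 0, "twist": 0, "hand": 255},
    {"dx": 0, "dy": 0, "dz": 0, "twist": 0, "hand": 255}
  ]
}}

```text
clock: 21.02
eef_pos: [0.5466, -0.2305, 0.0916]
ee_rot: [0.745, 0.668, 0.0, 0.0]
ft_force: [-0.6, -0.2, -0.8]
opening: 0.122
finger_force: 97.8
```

>>> {"fn": "move_arm", "kwargs": {
  "steps": [
    {"dx": 0, "dy": 0, "dz": 0, "twist": 0, "hand": 255},
    {"dx": 0, "dy": 0, "dz": 0, "twist": 0, "hand": 255},
    {"dx": 0, "dy": 0, "dz": 0, "twist": 0, "hand": 255},
    {"dx": 0, "dy": 0, "dz": 0, "twist": 0, "hand": 255},
    {"dx": 0, "dy": 0, "dz": 0, "twist": 0, "hand": 255}
  ]
}}

```text
clock: 21.43
eef_pos: [0.5465, -0.2305, 0.0915]
ee_rot: [0.745, 0.668, 0.0, 0.0]
ft_force: [-0.6, 0.7, -0.9]
opening: 0.119
finger_force: 97.8
```

>>> {"fn": "move_arm", "kwargs": {
  "steps": [
    {"dx": -1, "dy": -2, "dz": 2, "twist": 0, "hand": 255},
    {"dx": 0, "dy": 0, "dz": 3, "twist": 0, "hand": 255},
    {"dx": 0, "dy": 0, "dz": 3, "twist": 0, "hand": 255},
    {"dx": 0, "dy": 0, "dz": 1.5, "twist": 0, "hand": 255},
    {"dx": 0, "dy": 0, "dz": 0, "twist": 0, "hand": 255}
  ]
}}

```text
clock: 21.85
eef_pos: [0.544, -0.2311, 0.0812]
ee_rot: [0.745, 0.668, -0.0, -0.0]
ft_force: [-0.4, -0.0, 0.0]
opening: 0.12
finger_force: 97.8
```

>>> {"fn": "move_arm", "kwargs": {
  "steps": [
    {"dx": 0, "dy": 0, "dz": 0, "twist": 0, "hand": 255},
    {"dx": 0, "dy": 0, "dz": 0, "twist": 0, "hand": 255},
    {"dx": 0, "dy": 0, "dz": 0, "twist": 0, "hand": 255},
    {"dx": 0, "dy": 0, "dz": 0, "twist": 0, "hand": 255},
    {"dx": 0, "dy": 0, "dz": 0, "twist": 0, "hand": 255}
  ]
}}

```text
clock: 22.27
eef_pos: [0.5444, -0.2313, 0.0819]
ee_rot: [0.745, 0.668, 0.0, 0.0]
ft_force: [-0.2, 1.0, -0.6]
opening: 0.122
finger_force: 97.8
```

```bash
python3 - <<'E'
from h import *
s=sensors.get_state(); P=camera_params('wrist'); grab_frame('wrist'); sd=grab_frame('side'); tp=grab_frame('top')
print(s['eef_pos'],s['ee_rot'].round(4),s['ft_force'])
u=np.array([.109,.994,0]); o=s['eef_pos']-.0625*u-[0,0,.0104]; print('origin pred',o.round(4))
for c,PP in (('top',None),('side',None),('wrist',P)):
  print(c,'pred origin/grip/cuprim/base',proj(c,[o,o+.062*u+[0,0,.03],[.5376,-.2934,.061],[.5376,-.2934,.005]],PP).round(1).tolist())
  for q in ['strainer','strainer_grip','cup_rim','cup_base']:
    for r in nets.landmark_of(c,q)[:2]: print(c,q,round(r['conf'],2),np.round(r['point'],1))
# side: bright-strainer / cup rows along the column through the centre
print([(r,*map(int,sd[r,374])) for r in range(108,162,2)])
E
```

```text
[ 0.54437326 -0.231257    0.08193108] [7.446e-01 6.675e-01 0.000e+00 1.000e-04] [-0.19416255  1.00839376 -0.60720137]
origin pred [ 0.5376 -0.2934  0.0715]
top pred origin/grip/cuprim/base [[449.9, 142.7], [423.9, 137.3], [448.5, 143.6], [441.8, 148.4]]
top strainer 0.74 [212.3 253.9]
top strainer_grip 0.9 [229.8 266.2]
side pred origin/grip/cuprim/base [[374.0, 143.1], [354.9, 138.8], [373.7, 146.6], [372.2, 164.9]]
side strainer 0.89 [374.5 141.5]
side strainer 0.8 [245.2 299.9]
side strainer_grip 0.68 [352.3 141.9]
side cup_rim 0.86 [375.1 146.9]
side cup_base 0.94 [374.2 163.8]
wrist pred origin/grip/cuprim/base [[318.0, 337.1], [318.0, 274.2], [318.0, 325.4], [317.9, 278.4]]
wrist strainer 0.69 [318. 340.]
wrist strainer_grip 0.8 [314.7 275.5]
wrist cup_rim 0.52 [316.1 327.5]
[(108, 158, 146, 130), (110, 156, 147, 127), (112, 157, 146, 129), (114, 158, 147, 130), (116, 156, 147, 129), (118, 212, 198, 178), (120, 61, 61, 57), (122, 35, 31, 34), (124, 118, 108, 96), (126, 206, 194, 174), (128, 216, 205, 186), (130, 174, 168, 155), (132, 141, 135, 124), (134, 141, 135, 124), (136, 139, 134, 123), (138, 145, 138, 130), (140, 130, 125, 116), (142, 86, 82, 76), (144, 94, 87, 81), (146, 132, 121, 102), (148, 132, 123, 107), (150, 132, 121, 105), (152, 164, 151, 133), (154, 178, 166, 146), (156, 174, 162, 142), (158, 172, 161, 140), (160, 171, 160, 139)]
```

```bash
python3 -c "
from bench import order; print(order.finish_job())"
```

```text
the job is handed in; nothing more can be done
None
```

I handed the job in at about 22 s: the cup stands upright in the middle of the saucer and released, and the strainer is still held over its mouth. By measured arm pose and camera checks it is level and centred, with its bowl about 10 mm above the rim; the result of the judging was not shown.

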